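# Measure the bud vase in the sliding-jaw cradle

### The arm

A 6-joint arm with a two-finger parallel gripper is mounted at the origin on the work surface. World frame = base frame: x ahead of the robot, y to its left, z up, the work surface at z = 0. Lengths are in mm, angles in rad, forces in N, time in s.
With the tool pointing down it reaches from about 250 to 850 mm from the base axis. Payload 12.5 kg.
Tool frame: the origin (TCP) lies midway between the tips of the shut fingers; the grasp point (between the pads) lies 19 mm behind it (grip_point_offset is the distance from the TCP to the grasp point, in mm); z points along the fingers, y is the line along which they close (so a half turn about z gives the same grasp; the last joint's range is limited). The gripper opens to 93 mm and grips with 3 to 60 N. Pads are 15 mm wide; open, the fingers measure 128 mm over their backs; the gripper's body (75 mm by 188 mm) begins 65 mm behind the grasp point.
Start: joints at [-1.343, 0.351, 1.652, -0, 1.139, -0.085], TCP at [169.267, -523.29, 218.633] pointing down, gripper open.
Joint ranges: [-2.75, 2.75], [-0.79, 2.1], [0.01, 2.65], [-1.57, 4.71], [0.07, 3.14], [-2.87, 2.87]. Speed limits (rad/s): [2.22, 2.22, 2.79, 3.14, 3.14, 3.14].

### API

Orientations are given as [roll, pitch, yaw] about the fixed x, y, z axes, in that order (R = Rz(yaw) Ry(pitch) Rx(roll)).
In Python, from rig import get_state, get_image, job_done, cut_out, tip_of, grip_point_offset gives the robot as it stands. The module is installed in compiled form; this text tells all that it offers.
- The arm moves only by the tool servo_tool, never from a script. Its arguments are lists of equal length, an entry for each row: "grip": the opening, from -1 (shut) to 1 (fully open); "linear": the shift along the tool's x, y, z scaled (see below), a list of three; "angular": the turn, a rotation vector about the tool's x, y, z scaled (see below), a list of three. A call has 1 to 5 rows; each row is the pose to reach, as a shift and turn from the pose commanded when the call began, along the tool's axes at that moment, turning the shorter way round; what a row does not reach only later rows make up. The controller multiplies each number of a shift by 40 cm and each number of a turn by 180 degrees. A row lasts 1/10 s, in which the tool goes at most 50 mm and 8.59 degrees, less where a joint would pass 70% of its speed; a pose out of reach is approached as far as the arm can. A call with a number of a shift or a turn outside -1 to 1 is refused whole. A call with a gripper value outside its range is refused whole. The fingers move at their own pace and stop on an object; "newtons" is the grip in N (left out, the last holds). Time passes only in rows, so rows that repeat a pose let the fingers close. It gives the time, the measured TCP pose, the force, the opening and the grip force at its end, in the units of the state.
- get_state(): the state, without advancing time (a new reading comes with each control period).
- get_image(name): name is "side" or "top" or "wrist"; returns a dict with "color" (384x512x3 uint8, red, green, blue), "fov_y" (degrees; the focal length in pixels is half the picture's height over the tangent of half this angle, whatever the lens; pixels are square), "cx", "cy" (the principal point, pixels), "k1" (the pictures are not rectified: a ray, as slopes to the right and down, at radius r is drawn at 1 + k1 r^2 times it, then the intrinsics apply), "origin" and "attitude" of the camera in the world. Camera axes: x right, y down, z forward; pixel columns grow to the right and rows downward; lengths in mm; the calibration is good to about 2 mm. A picture is of the moment at which its call begins. There is no depth.
- job_done(): hands the job in; it is judged then, once.
Trained networks look in the newest picture that a camera, given by its name, has taken for a name from the list of things; names that differ only in an ending like _2 or _b are one class to them, and where a whole thing is asked for, a point or a joint stands for the part that bears it (a point fixed in the world has none). Each returns a list of dicts, best first, with "score" (0 to 1); they miss things now and then, are a little off and sometimes report something else, mostly with a low value. They report only what shows in the picture. A call takes as long as a camera call. They do not tell look-alikes from the thing itself.
- cut_out(name, camera): "mask" (384x512 bool, what is visible of it) and "extent" ([left, top, right, bottom] as shares, 0 to 1, of the picture: columns of its width, rows of its height, round what is visible of it).
- tip_of(name, camera): "position" ([column, row] as shares, 0 to 1, of the picture: columns of its width, rows of its height: a listed point, or the origin of a listed thing).
The state is a dict: "time": time; "joint_positions": joint angles; "dq": joint speeds; "tau": joint torques, N m; "ee_pos": TCP position; "eef_rot": TCP orientation; "contact_force": force on the tool from outside, world axes, zero at the start; "ft_torque": the same for the moment, N m; "opening": finger opening in mm; "grasp_force": force on a finger pad.
Only numpy, scipy, OpenCV 4.12 (cv2) and the standard library are available. Lean on these libraries where they do the work, as an engineer would, in place of code of your own. Each camera call takes 0.05 s, during which the arm holds its last target. There are 200 camera calls.

### The job

Measure the tall bud vase: slide the cradle's jaw back out of the way, lay the vase on its side in the two wooden V rests with its foot towards the fixed end stop, and keep hold of it until it rests there. Then slide the jaw by its black grip along the rail until the vase is held snugly, with no gap, between the end stop and the jaw, and let go. Leave the other china, the tin and the spoon standing or lying where they are.

Things in the scene. Friction and masses are not known exactly. Their poses are not given: they have to be found in the camera images.
- vase: The only tall slim white china vase, 145 mm; loose, starts upright, 0.2 to 0.42 kg. Straight round body 48 mm in diameter up to 105 mm, then narrowing to a 26 mm neck (122 to 139 mm) and a 32 mm rim. Centre of mass about 60 mm above the foot. Origin at the centre of the foot, z from foot to rim.
- vase_foot (a point): Centre of the vase's foot (same point as its origin).
- vase_top (a point): Centre of the vase's rim, 145 mm from the foot along its axis.
- gauge: Measuring cradle, fixed to the table: wooden board 170 mm (x, -90 to +80) by 340 mm (y, -175 to +165), 14 mm thick, turned up to 0.3 rad. Origin on the table under the board; y runs along the cradle towards the fixed end stop. Aluminium rail 22 mm wide, top 24 mm above the table, along y at x = -55 mm.
- stop_face (a point): Point on the end stop's face where the lying vase's axis meets it: cradle x +30, y +140, 62 mm above the table; axes as the cradle's. The stop is an upright wooden plate 50 mm wide, its top 82 mm above the table, 10 mm thick.
- rests (a point): Point midway between the two wooden V rests, on the axis a vase has when it lies in them: cradle x +30 mm, y +82 mm, 62 mm above the table; that axis runs along cradle y. The rests stand at cradle y +120 and +45 mm, are 14 mm long in y, with 45 degree sides, about 45 mm wide outside, tips about 44 mm above the table.
- jaw (a joint): Position of the sliding jaw along the rail, 0 to 0.19 m, growing towards the end stop (cradle +y). At 0 it is fully open, with 205 mm between jaw and stop; the gap is 205 mm minus this value. It starts part closed, too far in for the vase to fit. Stays where it is left; slides with about 3 N of friction.
- jaw_grip (a point): Centre of the top of the black plastic grip on the jaw's carriage, 64 mm above the table: a block 30 mm (cradle x) by 24 mm (cradle y), 34 mm high; the thing to hold. At cradle x = -55 mm and 55 mm behind the jaw's face (cradle y = -120 mm at jaw 0). 35 mm is free between it and the jaw's plate. The carriage under it is 80 mm long, its top 31 mm above the table.
- jaw_face (a point): Point on the face of the jaw's plate, on the axis of the lying vase; axes as the cradle's. The plate is 8 mm thick, reaches across above the V rests between 51 and 75 mm above the table, and ends 19 mm past this point.
- short_vase: Short bulbous white vase, 60 mm in diameter, 88 mm high; loose, leave alone. Origin under its centre.
- sugar_jar: White sugar jar with a knobbed lid, 64 mm in diameter, 94 mm high; loose, leave alone. Origin under its centre.
- creamer: Small white jug with a handle at its +y side, 48 mm in diameter (about 75 mm with the handle), 52 mm high; loose, leave alone. Origin under its centre.
- teapot: White eight-sided teapot with a black knob, 150 mm in diameter, 138 mm high, spout to its +y (to 125 mm) and handle to its -y (to 115 mm); leave alone. Origin under its centre.
- cup: White tea cup with a handle at its +y side, 76 mm in diameter (about 110 mm with the handle), 58 mm high; loose, leave alone. Origin under its centre.
- tea_tin: Steel tea tin, 66 mm in diameter, 120 mm high; loose, leave alone. Origin under its centre.
- spoon: Steel spoon 170 mm long lying along its x; loose, leave alone.
Mind the look-alikes: they are no part of the job. Leave any pink look-alike of the vase alone.

How it is judged:
By the outcome, as a careful person would: the job done as asked, in the order asked, and still so for the second after the job is handed in, with the robot touching nothing.
It also fails if it takes over 72 s, if anything falls off the work surface, if the arm or the gripper's body presses on something with over 40 N, if the wrist force passes 120 N, or if a joint passes its speed limit or range.

## Working session

There is one attempt and no reset: what is moved stays moved. The work goes in short steps, Python scripts to look and compute and a tool call to move; the robot and the scene stay as the last step left them, time stands still between calls to the robot, and variables do not carry over. Pictures are saved under pics/ and viewed, at most 10 in all, crops included, and the job is handed in when it is done.

Besides the shell and the picture viewer there is one more tool, called after "Emit:" as name(argument=value, ...) on one line, values as JSON. servo_tool: Moves the arm, as the interface text tells. Its arguments: {"type":"object","properties":{"grip":{"type":"array"},"linear":{"type":"array"},"angular":{"type":"array"},"newtons":{"type":"number"}},"required":["grip","linear","angular"]}

```bash
mkdir -p pics; cat > h.py <<'E'
import numpy as np, cv2
from rig import *
from scipy.spatial.transform import Rotation as R
def rot(a):
    a=np.array(a,float)
    return a if a.shape==(3,3) else R.from_euler('xyz',a).as_matrix() if a.size==3 else R.from_quat(a).as_matrix()
def ray(im,u,v):
    f=192/np.tan(np.radians(im['fov_y']/2)); d=np.array([(u-im['cx'])/f,(v-im['cy'])/f]); s=d.copy()
    for _ in range(30): s=d/(1+im['k1']*(s@s))
    return np.array(im['origin'],float), rot(im['attitude'])@np.r_[s,1]
def onz(im,u,v,z):
    o,d=ray(im,u,v); return o+d*(z-o[2])/d[2]
def proj(im,p):
    f=192/np.tan(np.radians(im['fov_y']/2)); c=rot(im['attitude']).T@(np.array(p,float)-im['origin']); s=c[:2]/c[2]
    return s*(1+im['k1']*(s@s))*f+[im['cx'],im['cy']]
def tri(l):
    A=np.zeros((3,3));b=np.zeros(3)
    for o,d in l:
        d=d/np.linalg.norm(d);P=np.eye(3)-np.outer(d,d);A+=P;b+=P@o
    x=np.linalg.solve(A,b)
    return x,[round(float(np.linalg.norm(np.cross(x-o,d/np.linalg.norm(d)))),1) for o,d in l]
def save(im,n,s=1): cv2.imwrite('pics/'+n,cv2.resize(im['color'][:,:,::-1],None,fx=s,fy=s))
E
python3 - <<'E'
from h import *
np.set_printoptions(precision=2,suppress=True)
s=get_state(); print(s, grip_point_offset)
c=np.zeros((600,800,3),np.uint8)
I={}
for n in ['side','top']:
    I[n]=get_image(n); m=I[n]; print(n,{k:v for k,v in m.items() if k!='color'}); 
    save(m,n+'0.png',1.5)
    for t in ['vase_foot','vase_top','stop_face','rests','jaw_grip','jaw_face','gauge','short_vase','sugar_jar','creamer','teapot','cup','tea_tin','spoon']:
        print(t,[(np.round(np.array(d['position'])*[512,384],1),round(d['score'],2)) for d in tip_of(t,n)[:3]])
E
```

```text
{'time': 0.0, 'joint_positions': array([-1.34,  0.35,  1.65,  0.  ,  1.14, -0.08]), 'dq': array([-0., -0.,  0., -0.,  0.,  0.]), 'tau': array([ -0.  , -49.73, -28.53,   0.07,   0.03,  -0.  ]), 'ee_pos': array([ 169.19, -522.94,  218.08]), 'eef_rot': array([-3.14, -0.  ,  0.31]), 'contact_force': array([-0.24,  0.69,  0.56]), 'ft_torque': array([ 0.02, -0.  , -0.02]), 'grasp_force': 0.0, 'opening': 92.76229364841281} 18.8
side {'fov_y': 46.828702236653314, 'cx': 251.60442497037226, 'cy': 193.723472489435, 'k1': -0.151046933000321, 'origin': array([111.2 , 721.51, 814.95]), 'attitude': array([-2.23,  0.01, -2.62])}
vase_foot [(array([336.2, 195. ]), 0.92), (array([308.9, 209.4]), 0.85), (array([170.2, 307.8]), 0.48)]
vase_top [(array([338.1, 151.3]), 0.8), (array([310.9, 164.7]), 0.7)]
stop_face [(array([163. , 320.3]), 0.84)]
rests [(array([176.1, 301.2]), 0.9), (array([311.2, 179. ]), 0.16)]
jaw_grip [(array([217.5, 297.6]), 0.94)]
jaw_face [(array([170.2, 308.1]), 0.58)]
gauge [(array([200.1, 292.2]), 0.77)]
short_vase []
sugar_jar [(array([265.1, 189.6]), 0.95)]
creamer [(array([17
[... 696 characters left out ...]
, 0.84), (array([298.5, 238. ]), 0.64)]
stop_face [(array([115.9, 208.9]), 0.7)]
rests [(array([134.6, 204.6]), 0.88), (array([293.7, 239.8]), 0.21)]
jaw_grip [(array([150.3, 231. ]), 0.73), (array([303.5, 215.1]), 0.36)]
jaw_face [(array([121.8, 205.4]), 0.97), (array([151.1, 230.9]), 0.56)]
gauge [(array([167.5, 212.5]), 0.62)]
short_vase [(array([337.7, 223.4]), 0.72)]
sugar_jar [(array([299.3, 192.2]), 0.67), (array([148.9, 231.1]), 0.53)]
creamer [(array([305.9, 215.1]), 0.71)]
teapot [(array([252.2, 133.2]), 0.8), (array([294.5, 239.8]), 0.72)]
cup [(array([248.3, 268.1]), 0.91), (array([297.3, 189.5]), 0.44)]
tea_tin [(array([346. , 155.5]), 0.8)]
spoon [(array([388.7, 202.2]), 0.56)]
```

View pics/side0.png

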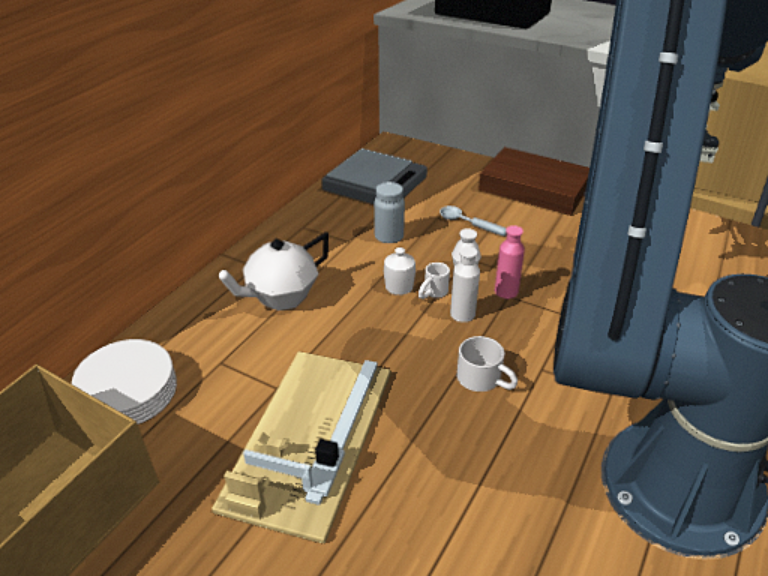

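View pics/top0.png

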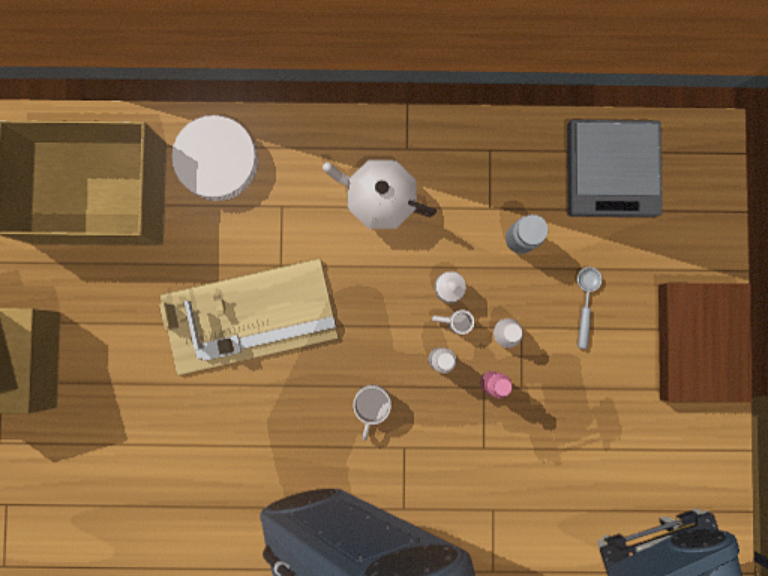

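```bash
python3 - <<'E'
from h import *
np.set_printoptions(precision=1,suppress=True)
S=get_image('side');T=get_image('top')
for n,s,t in [('vA foot',(308.9,209.4),(293,238.8)),('vA top',(310.9,164.7),(298.5,238)),('vB foot',(336.2,195),(329.5,255.5)),('vB top',(338.1,151.3),(332.9,255.5)),
 ('stop',(163,320.3),(115.9,208.9)),('rests',(176.1,301.2),(134.6,204.6)),('grip',(217.5,297.6),(150.3,231)),('jface',(170.2,308.1),(121.8,205.4)),('gauge',(200.1,292.2),(167.5,212.5)),('sugar',(265.1,189.6),(299.3,192.2)),('teapot',(190.3,195.6),(252.2,133.2)),('cup',(318.5,248.5),(248.3,268.1)),('creamer',(289.9,192.1),(305.9,215.1))]:
    print(n,*tri([ray(S,*s),ray(T,*t)]))
print(onz(T,337.7,223.4,0),onz(T,346,155.5,0),onz(T,388.7,202.2,0))
c=S['color'][120:230,240:360][:,:,::-1]; cv2.imwrite('pics/crop.png',cv2.resize(c,None,fx=5,fy=5,interpolation=2))
E
```

```text
vA foot [ 458.8 -200.3   -2.8] [1.9, 1.9]
vA top [ 465.1 -202.5  148.6] [1.3, 1.3]
vB foot [ 412.5 -313.6  -10.2] [3.3, 3.3]
vB top [ 420.6 -297.   152.6] [1.9, 1.9]
stop [546.7 338.8  55.4] [1.4, 1.4]
rests [558.5 282.8  50.3] [1.0, 1.0]
grip [481.2 233.   57.1] [0.8, 0.8]
jface [552.  314.7  66.6] [4.5, 4.5]
gauge [546.3 198.4  -1.4] [9.5, 9.5]
sugar [ 607.4 -217.4    1.6] [1.4, 1.4]
teapot [785.1 -71.   11.5] [4.5, 4.5]
cup [368.6 -61.4   4.4] [0.4, 0.4]
creamer [ 535.4 -238.3    5.2] [0.8, 0.8]
[ 510.  -338.7    0. ] [ 723.9 -364.8    0. ] [ 578.1 -498.7    0. ]
```

View pics/crop.png

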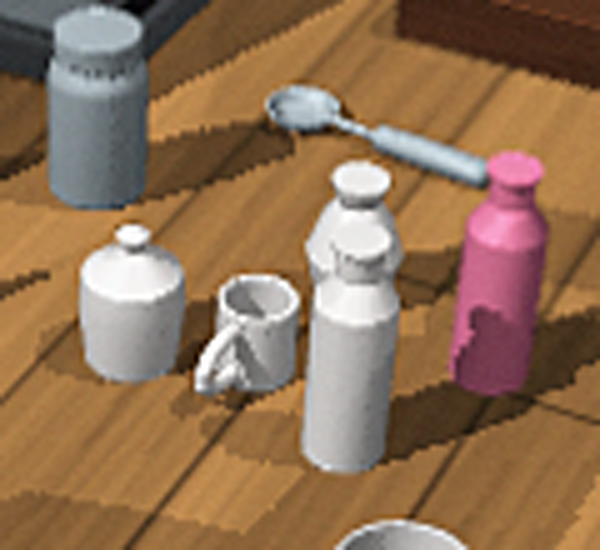

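Candidates, in side-picture pixels:
- White slim bottle at (309,209), top view (294,239).
- Pink bottle at (337,195), the look-alike.
- Bulbous white one behind at about (310,180), the short vase.

The white slim one in front is the vase: it is white, straight-bodied with a neck, and triangulates to about 150 mm tall. The enlarged crop confirms it. Next I fit the cradle pose.

```bash
cat >> h.py <<'E'
def G(g,p):
    x,y,a=g[:3]; return np.array([x+np.cos(a)*p[0]-np.sin(a)*p[1], y+np.sin(a)*p[0]+np.cos(a)*p[1], p[2]])
def look(p): pass
def rows(target_p,target_R,grip,n=None,st=None,pos=None,rt=None):
    """print rows (pos in shares of 400mm, angle in shares of pi) from present pose to target"""
    s=get_state(); p0=np.array(s['ee_pos']) if pos is None else np.array(pos); R0=rot(s['eef_rot']) if rt is None else rt
    dl=R0.T@(np.array(target_p)-p0); rv=R.from_matrix(R0.T@target_R).as_rotvec()
    k=n or int(max(np.ceil(np.linalg.norm(dl)/45),np.ceil(np.degrees(np.linalg.norm(rv))/8.2),1))
    print('rows needed',k,'mm',dl.round(1),'deg',np.degrees(rv).round(1))
    for i in range(1,k+1): print((dl/400*i/k).round(4).tolist(),(rv/np.pi*i/k).round(4).tolist())
def frame(z,y):
    z=np.array(z,float)/np.linalg.norm(z); y=np.array(y,float); y-=z*(y@z); y/=np.linalg.norm(y); return np.c_[np.cross(y,z),y,z]
E
python3 - <<'E'
from h import *
from scipy.optimize import least_squares
np.set_printoptions(precision=3,suppress=True)
S=get_image('side');T=get_image('top')
B=[(80,165,14),(80,-175,14),(-90,-175,14),(-90,165,14)]
obs=[(T,b,np.array(c)/1.5,.7) for b,c in zip(B,[(160,297),(322,260),(340,338),(177,375)])]+[(S,b,np.array(c)/1.5,.7) for b,c in zip(B,[(213,511),(303,352),(391,370),(324,541)])]
obs+=[(S,(30,140,62),(163,320.3),.5),(T,(30,140,62),(115.9,208.9),.5),(S,(30,82,62),(176.1,301.2),.5),(T,(30,82,62),(134.6,204.6),.5)]
jo=[(S,-55,-120,64,(217.5,297.6)),(T,-55,-120,64,(150.3,231))]
def f(v):
    r=[w*(proj(m,G(v,b))-c) for m,b,c,w in obs]+[proj(m,G(v,(x,y+v[3],z)))-c for m,x,y,z,c in jo]
    return np.concatenate(r)
s=least_squares(f,[546,196,.2,120],loss='soft_l1',x_scale=[1,1,.01,1]); print(s.x); print(s.fun.reshape(-1,2))
def fv(v): return np.concatenate([proj(m,(v[0],v[1],z))-c for m,z,c in [(S,0,(308.9,209.4)),(S,145,(310.9,164.7)),(T,0,(293,238.8)),(T,145,(298.5,238))]])
q=least_squares(fv,[460,-200]);print(q.x,q.fun.reshape(-1,2))
m=[d for d in cut_out('vase','side')]
for d in m[:3]: print(d['score'],np.array(d['extent'])*[512,384,512,384])
for d in cut_out('vase','top')[:4]: print(d['score'],np.array(d['extent'])*[512,384,512,384])
for m,c in [(S,'side'),(T,'top')]: print(c,proj(m,(q.x[0],q.x[1],0)),proj(m,(q.x[0],q.x[1],145)))
g=s.x; np.save('g.npy',g)
print('grip',G(g,(-55,-120+g[3],64)),'grip0',G(g,(-55,-120,64)),'rests',G(g,(30,82,62)))
# plan: above grip
a=g[2]; Rd=frame([0,0,-1],[np.cos(a),np.sin(a),0]); p=G(g,(-55,-120+g[3],200)); rows(p,Rd,0)
E
```

```text
[543.769 200.611   0.23  168.515]
[[ 0.06  -0.772]
 [-0.44  -0.131]
 [-0.638  0.915]
 [-0.151  0.506]
 [-0.767 -1.815]
 [-1.564 -1.056]
 [ 0.706 -0.554]
 [ 0.173 -0.875]
 [ 0.473  0.501]
 [-1.322  0.707]
 [-0.391 -0.613]
 [-1.171  0.749]
 [ 0.419 -0.916]
 [-1.409  0.469]]
[ 462.202 -201.758] [[-1.463 -1.426]
 [ 0.298  1.561]
 [ 0.781 -0.508]
 [-0.226  1.453]]
0.88 [328.704 152.294 344.218 195.994]
0.67 [299.981 162.586 317.082 215.117]
0.5 [299.981 155.29  321.28  173.299]
0.88 [320.512 247.718 340.787 266.803]
0.5 [286.003 233.318 304.486 247.718]
0.34 [106.291 170.611 227.174 251.098]
side [307.437 207.974] [311.198 166.261]
top [293.781 238.292] [298.274 239.453]
grip [479.144 235.286  64.   ] grip0 [517.622  71.223  64.   ] rests [554.252 287.295  62.   ]
rows needed 19 mm [ 528.3 -626.4   18.6] deg [  0.    0.  -85.3]
[0.0695, -0.0824, 0.0025] [0.0, 0.0, -0.0249]
[0.139, -0.1649, 0.0049] [0.0, 0.0, -0.0499]
[0.2085, -0.2473, 0.0074] [0.0, 0.0, -0.0748]
[0.278, -0.3297, 0.0098] [0.0, 0.0, -0.0997]
[0.3475, -0.4121, 0.0123] [0.0, 0.0, -0.1247]
[0.417, -0.4946, 0.0147] [0.0, 0.0, -0.1496]
[0.4865, -0.577, 0.0172] [0.0, 0.0, -0.1745]
[0.5561, -0.6594, 0.0196] [0.0, 0.0, -0.1995]
[0.6256, -0.7418, 0.0221] [0.0, 0.0, -0.2244]
[0.6951, -0.8243, 0.0245] [0.0, 0.0, -0.2494]
[0.7646, -0.9067, 0.027] [0.0, 0.0, -0.2743]
[0.8341, -0.9891, 0.0294] [0.0, 0.0, -0.2992]
[0.9036, -1.0715, 0.0319] [0.0, 0.0, -0.3242]
[0.9731, -1.154, 0.0343] [0.0, 0.0, -0.3491]
[1.0426, -1.2364, 0.0368] [0.0, 0.0, -0.374]
[1.1121, -1.3188, 0.0392] [0.0, 0.0, -0.399]
[1.1816, -1.4013, 0.0417] [0.0, 0.0, -0.4239]
[1.2511, -1.4837, 0.0441] [0.0, 0.0, -0.4488]
[1.3206, -1.5661, 0.0466] [0.0, 0.0, -0.4738]
```

```bash
cat >> h.py <<'E'
def chain(wps,grip,p=None,Q=None):
    """wps: list of (pos,R or None,nrows). One call each; rounded; chained."""
    s=get_state(); p=np.array(s['ee_pos']) if p is None else p; Q=rot(s['eef_rot']) if Q is None else Q
    for tp,tR,n in wps:
        tR=Q if tR is None else tR
        dl=Q.T@(np.array(tp)-p); rv=R.from_matrix(Q.T@tR).as_rotvec()
        print('CALL %d rows: %.0f mm %.0f deg'%(n,np.linalg.norm(dl),np.degrees(np.linalg.norm(rv))))
        L=[(dl/400*i/n).round(3).tolist() for i in range(1,n+1)]; A=[(rv/np.pi*i/n).round(3).tolist() for i in range(1,n+1)]
        print(' lin',str(L).replace(' ',''),'\n ang',str(A).replace(' ',''))
        p=p+Q@(np.array(L[-1])*400); Q=Q@R.from_rotvec(np.array(A[-1])*np.pi).as_matrix()
    return p,Q
def interp(p1,R1,k,p0=None,R0=None):
    s=get_state(); p0=np.array(s['ee_pos']) if p0 is None else p0; R0=rot(s['eef_rot']) if R0 is None else R0
    rv=R.from_matrix(R0.T@R1).as_rotvec()
    return [(p0+(np.array(p1)-p0)*i/k, R0@R.from_rotvec(rv*i/k).as_matrix(),5) for i in range(1,k+1)]
E
python3 - <<'E'
from h import *
g=np.load('g.npy');a=g[2]; Rd=frame([0,0,-1],[np.cos(a),np.sin(a),0])
p=G(g,(-55,-120+g[3],190)); chain(interp(p,Rd,4),0)
E
```

```text
CALL 5 rows: 205 mm 21 deg
 lin [[0.066,-0.078,0.004],[0.132,-0.157,0.007],[0.198,-0.235,0.011],[0.264,-0.313,0.014],[0.33,-0.392,0.018]] 
 ang [[0.0,0.0,-0.024],[0.0,0.0,-0.047],[0.0,0.0,-0.071],[0.0,0.0,-0.095],[0.0,0.0,-0.118]]
CALL 5 rows: 205 mm 21 deg
 lin [[0.09,-0.049,0.004],[0.18,-0.098,0.007],[0.27,-0.147,0.011],[0.36,-0.196,0.014],[0.45,-0.245,0.018]] 
 ang [[0.0,0.0,-0.024],[0.0,0.0,-0.048],[0.0,0.0,-0.071],[0.0,0.0,-0.095],[0.0,0.0,-0.119]]
CALL 5 rows: 205 mm 21 deg
 lin [[0.102,-0.013,0.004],[0.203,-0.026,0.007],[0.305,-0.039,0.011],[0.406,-0.051,0.014],[0.508,-0.064,0.018]] 
 ang [[0.0,0.0,-0.024],[0.0,0.0,-0.047],[0.0,0.0,-0.071],[0.0,0.0,-0.095],[0.0,0.0,-0.118]]
CALL 5 rows: 205 mm 21 deg
 lin [[0.099,0.025,0.004],[0.199,0.05,0.007],[0.298,0.074,0.011],[0.397,0.099,0.014],[0.497,0.124,0.018]] 
 ang [[0.0,0.0,-0.024],[0.0,0.0,-0.048],[0.0,0.0,-0.071],[0.0,0.0,-0.095],[0.0,0.0,-0.119]]
```

Emit:
servo_tool(grip=[0.2,0.2,0.2,0.2,0.2], linear=[[0.066,-0.078,0.004],[0.132,-0.157,0.007],[0.198,-0.235,0.011],[0.264,-0.313,0.014],[0.33,-0.392,0.018]], angular=[[0,0,-0.024],[0,0,-0.047],[0,0,-0.071],[0,0,-0.095],[0,0,-0.118]], newtons=20)

```text
time: 2.3
ee_pos: [246.9, -332.0, 211.5]
eef_rot: [3.141, -0.0, 0.686]
contact_force: [1.0, -0.1, -0.2]
opening: 58.4
grasp_force: 0.0
```

Emit:
servo_tool(grip=[0.2,0.2,0.2,0.2,0.2], linear=[[0.09,-0.049,0.004],[0.18,-0.098,0.007],[0.27,-0.147,0.011],[0.36,-0.196,0.014],[0.45,-0.245,0.018]], angular=[[0,0,-0.024],[0,0,-0.048],[0,0,-0.071],[0,0,-0.095],[0,0,-0.119]])

```text
time: 2.8
ee_pos: [324.7, -142.3, 204.5]
eef_rot: [3.141, 0.0, 1.06]
contact_force: [0.3, 0.1, -0.1]
opening: 55.8
grasp_force: 0.0
```

Emit:
servo_tool(grip=[0.2,0.2,0.2,0.2,0.2], linear=[[0.102,-0.013,0.004],[0.203,-0.026,0.007],[0.305,-0.039,0.011],[0.406,-0.051,0.014],[0.508,-0.064,0.018]], angular=[[0,0,-0.024],[0,0,-0.047],[0,0,-0.071],[0,0,-0.095],[0,0,-0.118]])

```text
time: 3.3
ee_pos: [402.3, 47.6, 197.2]
eef_rot: [3.141, -0.0, 1.431]
contact_force: [1.2, -0.7, 0.4]
opening: 56.0
grasp_force: 0.0
```

Emit:
servo_tool(grip=[0.2,0.2,0.2,0.2,0.2], linear=[[0.099,0.025,0.004],[0.199,0.05,0.007],[0.298,0.074,0.011],[0.397,0.099,0.014],[0.497,0.124,0.018]], angular=[[0,0,-0.024],[0,0,-0.048],[0,0,-0.071],[0,0,-0.095],[0,0,-0.119]])

```text
time: 3.8
ee_pos: [479.6, 237.3, 189.8]
eef_rot: [3.141, 0.0, 1.805]
contact_force: [-0.1, -0.7, -0.0]
opening: 55.8
grasp_force: 0.0
```

```bash
python3 - <<'E'
from h import *
np.set_printoptions(precision=2,suppress=True)
s=get_state(); print(s['time'],s['ee_pos'],s['eef_rot'],s['joint_positions'],s['opening'])
m=get_image('wrist'); save(m,'w1.png',1.2); print({k:v for k,v in m.items() if k!='color'})
g=np.load('g.npy')
for t,z in [('jaw_grip',64),('rests',62),('stop_face',62),('jaw_face',62)]:
    for d in tip_of(t,'wrist')[:2]:
        uv=np.array(d['position'])*[512,384]; print(t,d['score'],uv,onz(m,*uv,z))
for c in [(-55,-120+g[3],64),(30,140,62),(30,82,62)]: print(proj(m,G(g,c)),G(g,c))
E
```

```text
3.8 [479.59 237.29 189.85] [3.14 0.   1.81] [ 0.37  0.36  1.72 -0.    1.06  0.14] 55.76284653606947
{'fov_y': 60.40015875425798, 'cx': 257.786213951081, 'cy': 191.13726632173837, 'k1': -0.03870488733964359, 'origin': array([463.53, 299.31, 356.43]), 'attitude': array([ 2.9 , -0.  ,  0.23])}
jaw_grip 0.64 [260.3  182.71] [480.91 238.13  64.  ]
rests 0.67 [351.69 152.1 ] [554.2  283.98  62.  ]
rests 0.59 [307.4  214.39] [531.   218.41  62.  ]
stop_face 0.65 [359.01  79.49] [542.11 345.14  62.  ]
jaw_face 0.77 [354.   126.18] [549.46 306.38  62.  ]
jaw_face 0.68 [305.31 218.  ] [530.03 214.54  62.  ]
[257.68 185.24] [479.14 235.29  64.  ]
[357.32  80.8 ] [541.01 343.76  62.  ]
[352.84 148.52] [554.25 287.3   62.  ]
```

View pics/w1.png

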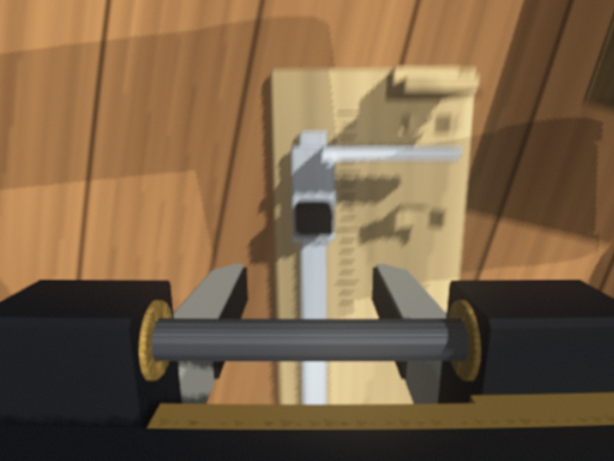

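The wrist picture shows the black grip at (261,181) between the fingers' line. The rail runs straight up the picture, so the yaw is right.

Emit:
servo_tool(grip=[0.2,0.2,0.2,0.2,0.2], linear=[[0,0,0.09],[0,0,0.18],[0,0,0.27],[0,0,0.34],[0,0,0.378]], angular=[[0,0,0],[0,0,0],[0,0,0],[0,0,0],[0,0,0]])

```text
time: 4.55
ee_pos: [478.0, 233.8, 36.8]
eef_rot: [-3.139, 0.0, 1.8]
contact_force: [0.2, -0.5, 0.1]
opening: 55.7
grasp_force: 0.0
```

Emit:
servo_tool(grip=[-1,-1,-1,-1,-1], linear=[[0,0,0],[0,0,0],[0,0,0],[0,0,0],[0,0,0]], angular=[[0,0,0],[0,0,0],[0,0,0],[0,0,0],[0,0,0]], newtons=20)

```text
time: 5.05
ee_pos: [481.6, 235.9, 40.1]
eef_rot: [3.136, -0.0, 1.802]
contact_force: [9.5, -0.3, -4.2]
opening: 29.8
grasp_force: 20.0
```

Emit:
servo_tool(grip=[-1,-1,-1,-1,-1], linear=[[-0.07,0,0],[-0.16,0,0],[-0.26,0,0],[-0.35,0,0],[-0.4,0,0]], angular=[[0,0,0],[0,0,0],[0,0,0],[0,0,0],[0,0,0]])

```text
time: 5.55
ee_pos: [519.7, 78.2, 40.1]
eef_rot: [3.133, 0.001, 1.8]
contact_force: [16.3, 9.1, -11.6]
opening: 29.8
grasp_force: 20.0
```

Emit:
servo_tool(grip=[-1,0.2,0.2,0.2,0.2], linear=[[0,0,0],[0,0,0],[0,0,0],[0,0,0],[0,0,0]], angular=[[0,0,0],[0,0,0],[0,0,0],[0,0,0],[0,0,0]])

```text
time: 6.05
ee_pos: [515.7, 79.9, 38.9]
eef_rot: [3.142, -0.0, 1.802]
contact_force: [0.4, -0.6, 0.5]
opening: 54.6
grasp_force: 0.0
```

Emit:
servo_tool(grip=[0.2,0.2,0.2,0.2], linear=[[0,0,-0.1],[0,0,-0.21],[0,0,-0.32],[0,0,-0.4]], angular=[[0,0,0],[0,0,0],[0,0,0],[0,0,0]])

```text
time: 6.45
ee_pos: [516.0, 79.9, 201.5]
eef_rot: [3.139, 0.0, 1.802]
contact_force: [-0.0, 0.1, 0.4]
opening: 55.9
grasp_force: 0.0
```

```bash
python3 - <<'E'
from h import *
np.set_printoptions(precision=2,suppress=True)
s=get_state(); print(s['time'],s['ee_pos'],s['eef_rot'],s['joint_positions'],s['opening'])
m=get_image('wrist'); T=get_image('top'); save(T,'top1.png',1.5)
g=np.load('g.npy')
for t,z in [('jaw_grip',64),('rests',62),('stop_face',62),('jaw_face',62)]:
  for c,im in [('wrist',m),('top',T)]:
    for d in tip_of(t,c)[:1]:
        uv=np.array(d['position'])*[512,384]; w=onz(im,*uv,z); print(t,c,round(d['score'],2),uv,w, 'cradle',R.from_euler('z',-g[2]).apply(w-[g[0],g[1],0]))
# vase approach pose: tool tilt 30 deg below horizontal, azimuth of vase
v=np.array([462,-201.5,0]); az=np.arctan2(v[1],v[0]); t=np.radians(30)
u=np.array([np.cos(az),np.sin(az),0]); z=u*np.cos(t)-np.array([0,0,1])*np.sin(t)
y0=np.array([-np.sin(az),np.cos(az),0]);
F=frame(z,y0); gp=v+[0,0,60]; tcp=gp+z*18.8; pre=tcp-z*140
print('az',az,tcp,pre)
np.savez('v.npz',F=F,tcp=tcp,pre=pre)
Q=rot(s['eef_rot'])
for sg in (1,-1): print(np.degrees(R.from_matrix(Q.T@frame(z,sg*y0)).as_rotvec()))
E
```

```text
6.45 [516.01  79.94 201.52] [3.14 0.   1.8 ] [ 0.06  0.32  1.74  0.    1.08 -0.17] 55.8586358400671
jaw_grip wrist 0.82 [263.01 181.29] [520.46  80.28  64.  ] cradle [ -50.17 -111.83   64.  ]
rests top 0.71 [133.38 205.09] [557.29 284.03  62.  ] cradle [32.22 78.12 62.  ]
stop_face top 0.77 [114.28 208.82] [545.51 340.84  62.  ] cradle [ 33.72 136.12  62.  ]
jaw_face top 0.73 [114.79 211.08] [538.76 339.11  62.  ] cradle [ 26.75 135.99  62.  ]
az -0.41127440118863523 [ 476.92 -208.01   50.6 ] [ 365.79 -159.54  120.6 ]
[-27.67 -55.4  -48.14]
[-65.09  32.51 112.93]
```

```bash
cat >> h.py <<'E'
g=np.array([546.5,200,.236,6.])
def vpose(v,az=-0.5,t=30,h=60):
    t=np.radians(t); u=np.array([np.cos(az),np.sin(az),0]); z=u*np.cos(t)-np.array([0,0,1])*np.sin(t)
    F=frame(z,[-np.sin(az),np.cos(az),0]); return F,np.array([v[0],v[1],h])+z*18.8,z
E
python3 - <<'E'
from h import *
F,tcp,z=vpose((462,-201.5)); pre=tcp-z*130; print(pre,tcp)
chain(interp(pre,F,2),0)
E
```

```text
[ 377.48702227 -155.33034984  115.6       ] [ 476.2881653  -209.30566028   50.6       ]
CALL 5 rows: 142 mm 38 deg
 lin [[-0.049,-0.047,0.021],[-0.099,-0.094,0.041],[-0.148,-0.141,0.062],[-0.197,-0.188,0.082],[-0.247,-0.235,0.103]] 
 ang [[-0.014,-0.031,-0.024],[-0.028,-0.063,-0.048],[-0.042,-0.094,-0.072],[-0.056,-0.125,-0.097],[-0.07,-0.157,-0.121]]
CALL 5 rows: 142 mm 38 deg
 lin [[-0.016,-0.065,0.024],[-0.031,-0.13,0.049],[-0.047,-0.195,0.073],[-0.062,-0.26,0.098],[-0.078,-0.325,0.122]] 
 ang [[-0.014,-0.031,-0.024],[-0.028,-0.062,-0.048],[-0.042,-0.094,-0.072],[-0.056,-0.125,-0.096],[-0.07,-0.156,-0.12]]
```

Emit:
servo_tool(grip=[0.2,0.2,0.2,0.2,0.2], linear=[[-0.049,-0.047,0.021],[-0.099,-0.094,0.041],[-0.148,-0.141,0.062],[-0.197,-0.188,0.082],[-0.247,-0.235,0.103]], angular=[[-0.014,-0.031,-0.024],[-0.028,-0.063,-0.048],[-0.042,-0.094,-0.072],[-0.056,-0.125,-0.097],[-0.07,-0.157,-0.121]])

```text
time: 7.45
ee_pos: [448.7, -35.0, 158.5]
eef_rot: [3.013, 0.506, 2.145]
contact_force: [1.5, -0.9, 1.0]
opening: 56.2
grasp_force: 0.0
```

Emit:
servo_tool(grip=[0.6,1,1,1,1], linear=[[-0.016,-0.065,0.024],[-0.031,-0.13,0.049],[-0.047,-0.195,0.073],[-0.062,-0.26,0.098],[-0.078,-0.325,0.122]], angular=[[-0.014,-0.031,-0.024],[-0.028,-0.062,-0.048],[-0.042,-0.094,-0.072],[-0.056,-0.125,-0.096],[-0.07,-0.156,-0.12]])

```text
time: 7.95
ee_pos: [376.4, -119.3, 206.0]
eef_rot: [3.102, 0.805, 2.465]
contact_force: [0.9, 0.0, 0.7]
opening: 90.4
grasp_force: 0.0
```

```bash
python3 - <<'E'
from h import *
np.set_printoptions(precision=2,suppress=True)
s=get_state(); print(s['time'],s['ee_pos'],s['eef_rot'],s['joint_positions'],s['opening'],rot(s['eef_rot']))
m=get_image('wrist'); save(m,'w2.png',1.2)
for t,z in [('vase_foot',0),('vase_top',145)]:
    for d in tip_of(t,'wrist')[:3]:
        uv=np.array(d['position'])*[512,384]; print(t,d['score'],uv,onz(m,*uv,z))
for z in (0,105,145): print(proj(m,(462,-201.5,z)))
F,tcp,z=vpose((462,-201.5)); chain([(tcp,F,5)],1)
E
```

```text
7.95 [ 376.41 -119.33  205.98] [3.1  0.8  2.47] [-0.23 -0.14  2.51 -1.57  0.28  0.31] 90.42498665305499 [[-0.54  0.6   0.59]
 [ 0.43  0.8  -0.42]
 [-0.72  0.03 -0.69]]
vase_foot 0.89 [239.92 109.09] [ 460.52 -203.79    0.  ]
vase_foot 0.89 [147.71 123.61] [ 408.82 -306.47    0.  ]
vase_top 0.96 [241.41 222.68] [ 460.41 -202.08  145.  ]
vase_top 0.85 [128.31 236.08] [ 411.46 -308.87  145.  ]
[242.25 108.92]
[242.72 186.48]
[242.97 223.05]
CALL 5 rows: 206 mm 16 deg
 lin [[0.012,-0.008,0.102],[0.023,-0.016,0.205],[0.035,-0.024,0.307],[0.047,-0.033,0.409],[0.059,-0.041,0.511]] 
 ang [[-0.006,-0.015,-0.007],[-0.013,-0.03,-0.014],[-0.019,-0.044,-0.021],[-0.026,-0.059,-0.028],[-0.032,-0.074,-0.035]]
```

View pics/w2.png

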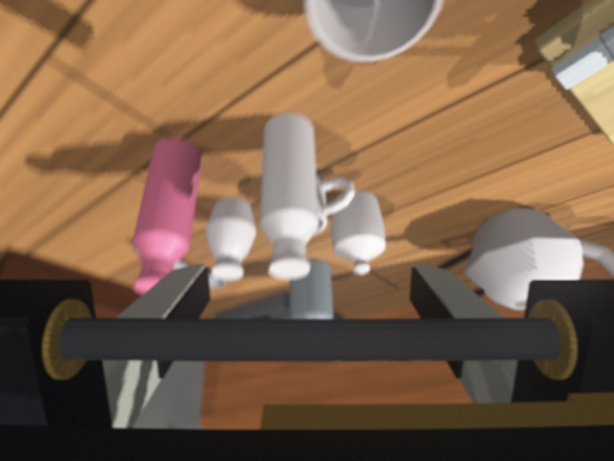

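```bash
cat > kin.py <<'E'
import numpy as np
from scipy.spatial.transform import Rotation as R
from scipy.optimize import least_squares
LO=np.array([-2.75,-.79,.01,-1.57,.07,-2.87]);HI=np.array([2.75,2.1,2.65,4.71,3.14,2.87])
def fk(q,k):
    a1,d1,L1,e,L2,b,Lt=k
    A=R.from_euler('z',q[0]);B=A*R.from_euler('y',q[1]);C=B*R.from_euler('y',q[2]);D=C*R.from_euler('z',q[3])*R.from_euler('y',q[4])
    T=D*R.from_euler('z',q[5])*R.from_euler('z',np.pi/2)
    return A.apply([a1,b,d1])+B.apply([0,0,L1])+C.apply([e,0,L2])+T.apply([0,0,Lt]),T.as_matrix()
def ik(p,Rt,k,seeds=40,rng=np.random.default_rng(0),near=None):
    out=[]
    for i in range(seeds):
        q0=rng.uniform(LO,HI) if near is None or i else near
        f=lambda q:np.r_[(fk(q,k)[0]-p)/100,(R.from_matrix(fk(q,k)[1].T@Rt)).as_rotvec()]
        s=least_squares(f,np.clip(q0,LO+.01,HI-.01),bounds=(LO,HI))
        if s.cost<1e-6 and not any(np.allclose(s.x,o,atol=.02) for o in out): out.append(s.x)
    return out
E
python3 - <<'E'
from kin import *; from h import *
np.set_printoptions(precision=3,suppress=True)
D=[([-1.343,.351,1.652,0,1.139,-.085],[169.2,-523.1,218.4],[3.1416,0,.313]),([.37,.36,1.72,0,1.06,.14],[479.6,237.3,189.85],[3.14,0,1.805]),([.06,.32,1.74,0,1.08,-.17],[516,79.9,201.5],[3.14,0,1.802])]
s=get_state();D.append((s['joint_positions'],s['ee_pos'],s['eef_rot']));print(s['joint_positions'],s['ee_pos'])
for q,p,r in D[:1]+D[3:]: print(fk(q,[0]*7)[1]-rot(r))
f=lambda k:np.concatenate([fk(q,k)[0]-p for q,p,r in D])
k=least_squares(f,[100,400,400,50,400,45,220],x_scale=100); print(k.x,k.fun.reshape(-1,3))
k2=least_squares(lambda k:np.r_[f(k),(k-[50,450,430,20,430,48,230])*.01],[100,400,400,50,400,45,220]); print(k2.x,k2.fun[:12].reshape(-1,3))
E
```

```text
[-0.233 -0.14   2.508 -1.57   0.278  0.312] [ 377.93  -120.093  208.733]
[[ 0. -0. -0.]
 [-0. -0.  0.]
 [ 0. -0.  0.]]
[[ 0.  0. -0.]
 [ 0. -0. -0.]
 [ 0. -0.  0.]]
[ -2.402 290.738 476.909  55.064 450.769  47.679 280.819] [[ 0.939  0.301  0.536]
 [-0.11  -0.183 -1.413]
 [ 0.291 -1.12   0.687]
 [ 0.092  0.27   0.19 ]]
[ -0.745 301.574 472.058  60.915 453.755  47.659 280.521] [[ 0.976  0.053  0.55 ]
 [-0.38  -0.31  -1.384]
 [ 0.309 -1.139  0.647]
 [ 0.14   0.321  0.202]]
```

```bash
cat >> kin.py <<'E'
K=np.array([-2.402,290.738,476.909,55.064,450.769,47.679,280.819])
E
cat > s.py <<'E'
from kin import *; from h import *
np.set_printoptions(precision=2,suppress=True)
xc=np.array([np.cos(g[2]),np.sin(g[2]),0]);yc=np.array([-np.sin(g[2]),np.cos(g[2]),0])
for t in (30,45):
    z=-np.array([0,0,1])*np.cos(np.radians(t))+yc*np.sin(np.radians(t))
    p=G(g,(30,70,64))+z*18.8
    for sg in (1,-1):
        print('END',t,sg,*ik(p,frame(z,sg*xc),K,25))
for az in (-20,-45,-70,-90,-110):
  for t in (30,45):
    F,tcp,z=vpose((461,-202.5),np.radians(az),t)
    for sg in (1,-1):
      FF=F@np.diag([sg,sg,1]); print('ST',az,t,sg,*ik(tcp,FF,K,25),'| pre',*ik(tcp-z*110,FF,K,25))
E
time python3 s.py
```

```text
END 30 1 [ 0.17  0.74  1.6   0.66  0.96 -0.5 ]
END 30 -1 [0.17 0.74 1.6  0.66 0.96 2.65]
END 45 1 [ 0.08  0.81  1.59  0.89  1.11 -0.73]
END 45 -1 [0.08 0.81 1.59 0.89 1.11 2.41]
ST -20 30 1 [-0.64  0.74  2.38  2.85  1.03  1.58] | pre [-0.79  0.56  2.62  2.71  1.09  1.55]
ST -20 30 -1 [-0.64  0.74  2.38  2.85  1.03 -1.56] | pre [-0.79  0.56  2.62  2.71  1.09 -1.59]
ST -20 45 1 [-0.6   0.56  2.32  2.79  0.53  1.7 ] | pre [-0.68  0.22  2.5   2.51  0.4   1.92]
ST -20 45 -1 [-0.6   0.56  2.32  2.79  0.53 -1.44] | pre [-0.68  0.22  2.5   2.51  0.4  -1.22]
ST -45 30 1 [-0.3   0.73  2.32  3.66  0.97  1.52] | pre [-0.1   0.54  2.51  3.87  0.98  1.5 ]
ST -45 30 -1 [-0.3   0.73  2.32  3.66  0.97 -1.62] | pre [-0.1   0.54  2.51  3.87  0.98 -1.64]
ST -45 45 1 [-0.36  0.57  2.27  3.77  0.53  1.33] | pre [-0.23  0.26  2.42  4.16  0.45  1.01]
ST -45 45 -1 [-0.36  0.57  2.27  3.77  0.53 -1.82] | pre [-0.23  0.26  2.42  4.16  0.45 -2.14]
ST -70 30 1 [-0.1   0.75  2.14  4.42  0.96  1.29] | pre [ 0.15  0.58  2.21 -1.56  1.01  1.17]
ST -70 30 -1 [-0.1   0.75  2.14  4.42  0.96 -1.85] | pre [ 0.15  0.58  2
[... 314 characters left out ...]
0 -1 [-0.05  0.79  1.96 -1.39  1.07 -2.03] | pre [ 0.15  0.67  1.94 -1.17  1.2  -2.13]
ST -90 45 1 [-0.14  0.66  1.98 -1.22  0.84  0.88] | pre [ 0.03  0.5   1.97 -1.    1.    0.74]
ST -90 45 -1 [-0.14  0.66  1.98 -1.22  0.84 -2.26] | pre [ 0.03  0.5   1.97 -1.    1.   -2.4 ]
ST -110 30 1 [-0.07  0.85  1.76 -1.07  1.26  1.03] | pre [ 0.09  0.78  1.67 -0.91  1.42  0.95]
ST -110 30 -1 [-0.07  0.85  1.76 -1.07  1.26 -2.11] | pre [ 0.09  0.78  1.67 -0.91  1.42 -2.19]
ST -110 45 1 [-0.15  0.72  1.82 -0.93  1.04  0.88] | pre [-0.01  0.61  1.75 -0.78  1.23  0.79]
ST -110 45 -1 [-0.15  0.72  1.82 -0.93  1.04 -2.27] | pre [-0.01  0.61  1.75 -0.78  1.23 -2.35]
real	2m18.341s
user	2m17.931s
sys	0m0.197s
```

The slim white vase is at wrist pixel (240,109) to (241,223), with the pink one to its left. The forward tilt ran joint 4 into its limit, so I'll back off and approach from the +y side instead.

Emit:
servo_tool(grip=[0.5,0.5,0.5,0.5], linear=[[-0.06,0,0],[-0.13,0,0],[-0.2,0,0],[-0.2,0,0]], angular=[[0,0,0],[0,0,0],[0,0,0],[0,0,0]])

```text
time: 8.5
ee_pos: [423.7, -154.0, 265.7]
eef_rot: [3.101, 0.807, 2.467]
contact_force: [0.2, 0.2, 0.6]
opening: 70.3
grasp_force: 0.0
```

```bash
python3 - <<'E'
from h import *; from kin import *
np.set_printoptions(precision=3,suppress=True)
s=get_state(); print(s['time'],s['ee_pos'],s['eef_rot'],s['joint_positions'])
F,tcp,z=vpose((461,-202.5),-1.7,30); pre=tcp-z*140
print('pre',pre,tcp); 
for p in (pre,tcp): print(ik(p,F,K,3,near=np.array([.1,.7,1.9,-1.1,1.2,1.])))
chain(interp(pre,F,2)+[(tcp,F,5)],1)
E
```

```text
8.5 [ 423.654 -154.     265.664] [3.101 0.807 2.467] [-0.321 -0.162  2.336 -0.876  0.279 -0.467]
pre [474.524 -98.413 120.6  ] [ 458.902 -218.646   50.6  ]
[array([ 0.184,  0.693,  1.818, -1.016,  1.322,  0.954])]
[array([-0.051,  0.806,  1.885, -1.259,  1.136,  1.072])]
CALL 5 rows: 82 mm 31 deg
 lin [[0.025,0.018,0.027],[0.051,0.035,0.053],[0.076,0.053,0.08],[0.101,0.071,0.107],[0.127,0.089,0.134]] 
 ang [[0.027,-0.007,0.02],[0.055,-0.015,0.039],[0.082,-0.022,0.059],[0.11,-0.03,0.078],[0.137,-0.037,0.098]]
CALL 5 rows: 81 mm 31 deg
 lin [[0.033,0.018,0.015],[0.067,0.035,0.031],[0.1,0.053,0.046],[0.133,0.071,0.061],[0.167,0.088,0.077]] 
 ang [[0.027,-0.007,0.019],[0.055,-0.015,0.039],[0.082,-0.022,0.058],[0.11,-0.03,0.078],[0.137,-0.037,0.097]]
CALL 5 rows: 140 mm 0 deg
 lin [[-0.0,0.0,0.07],[-0.0,0.0,0.14],[-0.0,0.0,0.21],[-0.0,0.0,0.28],[-0.0,0.0,0.35]] 
 ang [[-0.0,0.0,0.0],[-0.0,0.0,0.0],[-0.0,0.0,0.0],[-0.0,0.0,0.0],[-0.0,0.0,0.0]]
```

Emit:
servo_tool(grip=[0.55,0.55,0.55,0.55,0.55], linear=[[0.025,0.018,0.027],[0.051,0.035,0.053],[0.076,0.053,0.08],[0.101,0.071,0.107],[0.127,0.089,0.134]], angular=[[0.027,-0.007,0.02],[0.055,-0.015,0.039],[0.082,-0.022,0.059],[0.11,-0.03,0.078],[0.137,-0.037,0.098]])

```text
time: 9.0
ee_pos: [448.4, -125.3, 192.0]
eef_rot: [-3.113, 0.895, 2.083]
contact_force: [0.8, -1.1, -0.3]
opening: 72.5
grasp_force: 0.0
```

Emit:
servo_tool(grip=[0.55,0.55,0.55,0.55,0.55], linear=[[0.033,0.018,0.015],[0.067,0.035,0.031],[0.1,0.053,0.046],[0.133,0.071,0.061],[0.167,0.088,0.077]], angular=[[0.027,-0.007,0.019],[0.055,-0.015,0.039],[0.082,-0.022,0.058],[0.11,-0.03,0.078],[0.137,-0.037,0.097]])

```text
time: 9.5
ee_pos: [468.8, -92.4, 118.0]
eef_rot: [-3.102, 1.022, 1.569]
contact_force: [1.1, -0.8, 1.1]
opening: 71.8
grasp_force: 0.0
```

```bash
python3 - <<'E'
from h import *; from kin import *
np.set_printoptions(precision=2,suppress=True)
m=get_image('wrist'); s=get_state(); print(s['time'],s['ee_pos'],s['joint_positions'],s['opening'])
P=[]
for t,z in [('vase_foot',0),('vase_top',145)]:
    for d in tip_of(t,'wrist')[:2]:
        uv=np.array(d['position'])*[512,384]; print(t,d['score'],uv,onz(m,*uv,z))
for z in (0,145): print(proj(m,(461,-202.5,z)))
F,tcp,z=vpose((461,-202.5),-1.7,30)
print(rot(s['eef_rot'])-F)
chain([(tcp,F,5)],1)
E
```

```text
9.55 [469.72 -91.85 115.87] [ 0.2   0.65  1.91 -1.06  1.25  0.95] 72.37153084059797
vase_foot 0.78 [218.11 169.5 ] [ 408.69 -298.91    0.  ]
vase_foot 0.68 [256.82 131.48] [ 460.83 -199.57    0.  ]
vase_top 0.69 [84.58 20.58] [471.61  77.44 145.  ]
[257.11 132.93]
[253.66 290.27]
[[-0.06  0.01  0.07]
 [ 0.03  0.09  0.01]
 [ 0.01 -0.02 -0.02]]
CALL 5 rows: 143 mm 6 deg
 lin [[-0.004,-0.002,0.071],[-0.008,-0.005,0.143],[-0.012,-0.007,0.214],[-0.016,-0.009,0.285],[-0.02,-0.012,0.356]] 
 ang [[0.005,-0.002,0.004],[0.009,-0.003,0.009],[0.014,-0.005,0.013],[0.019,-0.006,0.018],[0.024,-0.008,0.022]]
```

Emit:
servo_tool(grip=[0.55,0.55,0.55,0.55,0.55], linear=[[-0.008,-0.005,0.06],[-0.012,-0.007,0.12],[-0.016,-0.009,0.18],[-0.018,-0.011,0.24],[-0.019,-0.012,0.28]], angular=[[0.01,-0.003,0.009],[0.019,-0.006,0.018],[0.024,-0.008,0.022],[0.024,-0.008,0.022],[0.024,-0.008,0.022]])

```text
time: 10.15
ee_pos: [458.7, -194.2, 68.2]
eef_rot: [3.14, 1.046, 1.439]
contact_force: [0.4, 0.8, 0.0]
opening: 71.7
grasp_force: 0.0
```

```bash
python3 - <<'E'
from h import *; from kin import *
np.set_printoptions(precision=2,suppress=True)
s=get_state(); print(s['time'],s['ee_pos'],s['joint_positions'],s['opening'])
S=get_image('side'); c=S['color'][110:260,220:370][:,:,::-1]; cv2.imwrite('pics/c2.png',cv2.resize(c,None,fx=4,fy=4,interpolation=2))
F,tcp,z=vpose((461,-202),-1.7,30); print(rot(s['eef_rot'])-F)
chain([(tcp,F,4)],1)
E
```

```text
10.15 [ 458.72 -194.22   68.21] [-0.01  0.74  1.93 -1.21  1.16  1.07] 71.7499286169951
[[ 0. -0. -0.]
 [ 0. -0.  0.]
 [ 0.  0. -0.]]
CALL 4 rows: 28 mm 0 deg
 lin [[0.002,0.002,0.017],[0.004,0.005,0.035],[0.006,0.007,0.052],[0.008,0.01,0.07]] 
 ang [[-0.0,-0.0,-0.0],[-0.0,-0.0,-0.0],[-0.001,-0.0,-0.0],[-0.001,-0.0,-0.0]]
```

View pics/c2.png

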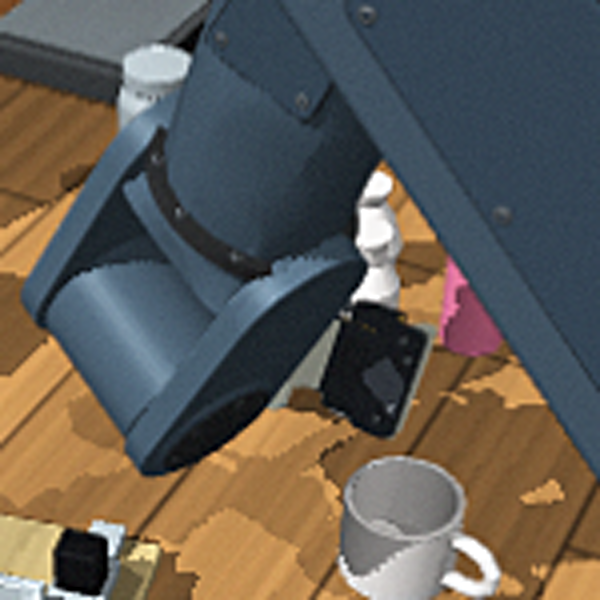

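The vase stands upright just ahead of the fingers at about (370,260) in the crop, and the cup is clear.

Emit:
servo_tool(grip=[0.55,0.55,0.55,0.55], linear=[[0.002,0.004,0.025],[0.005,0.007,0.05],[0.008,0.01,0.07],[0.008,0.01,0.07]], angular=[[0,0,0],[0,0,0],[0,0,0],[0,0,0]])

```text
time: 10.6
ee_pos: [460.2, -216.6, 51.4]
eef_rot: [3.14, 1.046, 1.436]
contact_force: [0.0, 0.5, -0.2]
opening: 72.2
grasp_force: 0.0
```

Emit:
servo_tool(grip=[0.3,0.1,-0.2,-1,-1], linear=[[0,0,0],[0,0,0],[0,0,0],[0,0,0],[0,0,0]], angular=[[0,0,0],[0,0,0],[0,0,0],[0,0,0],[0,0,0]], newtons=30)

```text
time: 11.1
ee_pos: [460.3, -216.1, 52.0]
eef_rot: [3.139, 1.046, 1.436]
contact_force: [-2.0, 0.2, 2.0]
opening: 47.9
grasp_force: 29.6
```

```bash
python3 - <<'E'
from h import *; from kin import *
np.set_printoptions(precision=3,suppress=True)
s=get_state(); print(s['time'],s['ee_pos'],s['joint_positions'],s['opening'],s['grasp_force'])
Q0=rot(s['eef_rot']); p0=np.array(s['ee_pos'])
xc=np.array([np.cos(g[2]),np.sin(g[2]),0]);yc=np.array([-np.sin(g[2]),np.cos(g[2]),0])
# object-in-hand: vase up axis in tool frame, foot relative
up=Q0.T@[0,0,1]; foot=Q0.T@(np.array([461,-202,0])-p0)
Cw=np.c_[xc,-np.array([0,0,1]),-yc]   # placeholder
# final: vase z -> -yc ; tool y stays +xc
# world axes of the hand: (y_tool, up)
A=np.c_[Q0[:,1],[0,0,1],np.cross(Q0[:,1],[0,0,1])]; 
yt=Q0[:,1]-Q0[2,1]*np.array([0,0,1]); yt/=np.linalg.norm(yt)
A=np.c_[yt,[0,0,1],np.cross(yt,[0,0,1])]; B=np.c_[xc,-yc,np.cross(xc,-yc)]
Re=B@A.T@Q0
pe=G(g,(30,128,62))-Re@foot
np.savez('end.npz',Re=Re,pe=pe); print('end tcp',pe,Re)
up0=p0+[0,0,110]; above=pe+[0,0,70]
q=ik(above,Re,K,2,near=np.array([.17,.7,1.5,.6,1,-.5])); print(q, ik(pe,Re,K,2,near=np.array([.17,.7,1.5,.6,1,-.5])))
print(np.degrees(R.from_matrix(Q0.T@Re).as_rotvec()), above-up0)
# joint path check
n=25; qq=s['joint_positions']; rv=R.from_matrix(Q0.T@Re).as_rotvec()
for i in range(0,n+1,5):
    pp=up0+(above-up0)*i/n; QQ=Q0@R.from_rotvec(rv*i/n).as_matrix()
    r=ik(pp,QQ,K,1,near=qq); qq=r[0] if r else qq; print(i,qq if r else 'FAIL',pp,'foot',pp+QQ@foot,'top',pp+QQ@(foot+up*145))
E
```

```text
11.1 [ 460.279 -216.13    51.956] [-0.05   0.78   1.927 -1.262  1.133  1.09 ] 47.92759306422712 29.631693296832964
end tcp [559.011 281.221  47.899] [[-0.201  0.973 -0.116]
 [ 0.842  0.232  0.487]
 [ 0.501 -0.    -0.866]]
[array([ 0.161,  0.633,  1.581,  0.61 ,  1.059, -0.415])] [array([ 0.161,  0.741,  1.593,  0.655,  0.962, -0.499])]
[ -5.937  88.91  -22.585] [ 98.732 497.351 -44.057]
0 [-0.047  0.573  1.905 -1.169  1.214  0.858] [ 460.279 -216.13   161.956] foot [ 461. -202.  110.] top [ 461. -202.  255.]
5 [ 0.045  0.481  1.856 -0.826  1.121  0.591] [ 480.026 -116.66   153.144] foot [478.676 -87.134 108.134] top [ 482.309 -131.99   245.973]
10 [ 0.095  0.445  1.79  -0.474  1.068  0.335] [499.772 -17.189 144.333] foot [495.693  24.677 110.716] top [505.21  -60.32  227.805]
15 [ 0.12   0.46   1.723 -0.117  1.037  0.088] [519.519  82.281 135.522] foot [512.33  132.173 116.584] top [529.381  15.846 201.451]
20 [ 0.137  0.523  1.657  0.247  1.03  -0.161] [539.265 181.751 126.711] foot [528.904 234.535 124.239] top [554.37   98.889 168.701]
25 [ 0.161  0.633  1.581  0.61   1.059 -0.415] [559.011 281.221 117.899] foot [545.74  331.466 132.   ] top [579.643 190.486 132.   ]
```

```bash
python3 - <<'E'
from h import *
e=np.load('end.npz'); s=get_state(); p0=np.array(s['ee_pos']); Q0=rot(s['eef_rot'])
up=p0+[0,0,110]; w=[(up,Q0,5)]+interp(e['pe']+[0,0,70],e['Re'],5,up,Q0)
chain(w,-1)
E
```

```text
CALL 5 rows: 110 mm 0 deg
 lin [[-0.048,0.0,-0.028],[-0.095,0.0,-0.055],[-0.143,0.0,-0.083],[-0.19,0.0,-0.11],[-0.238,0.0,-0.138]] 
 ang [[0.0,0.0,0.0],[0.0,0.0,0.0],[0.0,0.0,0.0],[0.0,0.0,0.0],[0.0,0.0,0.0]]
CALL 5 rows: 102 mm 18 deg
 lin [[0.029,0.003,-0.042],[0.058,0.007,-0.083],[0.087,0.01,-0.125],[0.117,0.013,-0.166],[0.146,0.016,-0.208]] 
 ang [[-0.001,0.02,-0.005],[-0.003,0.04,-0.01],[-0.004,0.059,-0.015],[-0.005,0.079,-0.02],[-0.007,0.099,-0.025]]
CALL 5 rows: 102 mm 18 deg
 lin [[0.04,0.007,-0.031],[0.08,0.014,-0.061],[0.12,0.02,-0.092],[0.16,0.027,-0.122],[0.2,0.034,-0.153]] 
 ang [[-0.001,0.02,-0.005],[-0.002,0.039,-0.01],[-0.004,0.059,-0.015],[-0.005,0.079,-0.02],[-0.006,0.099,-0.025]]
CALL 5 rows: 102 mm 18 deg
 lin [[0.047,0.011,-0.017],[0.094,0.021,-0.034],[0.141,0.032,-0.05],[0.187,0.043,-0.067],[0.234,0.053,-0.084]] 
 ang [[-0.001,0.02,-0.005],[-0.003,0.039,-0.01],[-0.004,0.059,-0.015],[-0.005,0.079,-0.02],[-0.007,0.098,-0.025]]
CALL 5 rows: 102 mm 18 deg
 lin [[0.049,0.015,-0.002],[0.098,0.029,-0.003],[0.146,0.044,-0.005],[0.195,0.059,-0.007],[0.244,0.073,-0.008]] 
 ang [[-0.001,0.02,-0.005],[-0.003,0.04,-0.01],[-0.004,0.06,-0.015],[-0.005,0.079,-0.02],[-0.006,0.099,-0.025]]
CALL 5 rows: 102 mm 18 deg
 lin [[0.046,0.018,0.013],[0.091,0.037,0.027],[0.137,0.055,0.04],[0.182,0.073,0.053],[0.228,0.092,0.067]] 
 ang [[-0.001,0.02,-0.005],[-0.003,0.04,-0.01],[-0.004,0.059,-0.015],[-0.005,0.079,-0.02],[-0.007,0.099,-0.025]]
```

Emit:
servo_tool(grip=[-1,-1,-1,-1,-1], linear=[[-0.03,0,-0.017],[-0.08,0,-0.046],[-0.135,0,-0.078],[-0.19,0,-0.11],[-0.238,0,-0.138]], angular=[[0,0,0],[0,0,0],[0,0,0],[0,0,0],[0,0,0]])

```text
time: 11.6
ee_pos: [460.3, -216.0, 163.6]
eef_rot: [3.137, 1.045, 1.435]
contact_force: [1.1, -1.1, -3.1]
opening: 47.3
grasp_force: 29.6
```

Emit:
servo_tool(grip=[-1,-1,-1,-1,-1], linear=[[0.029,0.003,-0.042],[0.058,0.007,-0.083],[0.087,0.01,-0.125],[0.117,0.013,-0.166],[0.146,0.016,-0.208]], angular=[[-0.001,0.02,-0.005],[-0.003,0.04,-0.01],[-0.004,0.059,-0.015],[-0.005,0.079,-0.02],[-0.007,0.099,-0.025]])

```text
time: 12.1
ee_pos: [480.1, -115.5, 153.6]
eef_rot: [-3.081, 0.729, 1.546]
contact_force: [0.6, 0.1, -3.3]
opening: 47.7
grasp_force: 29.6
```

Emit:
servo_tool(grip=[-1,-1,-1,-1,-1], linear=[[0.04,0.007,-0.031],[0.08,0.014,-0.061],[0.12,0.02,-0.092],[0.16,0.027,-0.122],[0.2,0.034,-0.153]], angular=[[-0.001,0.02,-0.005],[-0.002,0.039,-0.01],[-0.004,0.059,-0.015],[-0.005,0.079,-0.02],[-0.006,0.099,-0.025]])

```text
time: 12.6
ee_pos: [499.8, -16.3, 145.0]
eef_rot: [-3.063, 0.413, 1.614]
contact_force: [-0.1, 0.1, -4.6]
opening: 47.5
grasp_force: 29.6
```

Emit:
servo_tool(grip=[-1,-1,-1,-1,-1], linear=[[0.047,0.011,-0.017],[0.094,0.021,-0.034],[0.141,0.032,-0.05],[0.187,0.043,-0.067],[0.234,0.053,-0.084]], angular=[[-0.001,0.02,-0.005],[-0.003,0.039,-0.01],[-0.004,0.059,-0.015],[-0.005,0.079,-0.02],[-0.007,0.098,-0.025]])

```text
time: 13.1
ee_pos: [519.6, 83.0, 136.3]
eef_rot: [-3.071, 0.101, 1.671]
contact_force: [0.5, 0.3, -3.7]
opening: 47.4
grasp_force: 29.6
```

Emit:
servo_tool(grip=[-1,-1,-1,-1,-1], linear=[[0.049,0.015,-0.002],[0.098,0.029,-0.003],[0.146,0.044,-0.005],[0.195,0.059,-0.007],[0.244,0.073,-0.008]], angular=[[-0.001,0.02,-0.005],[-0.003,0.04,-0.01],[-0.004,0.06,-0.015],[-0.005,0.079,-0.02],[-0.006,0.099,-0.025]])

```text
time: 13.6
ee_pos: [539.2, 182.5, 127.3]
eef_rot: [-3.094, -0.214, 1.731]
contact_force: [1.0, 0.2, -4.2]
opening: 47.6
grasp_force: 29.6
```

Emit:
servo_tool(grip=[-1,-1,-1,-1,-1], linear=[[0.046,0.018,0.013],[0.091,0.037,0.027],[0.137,0.055,0.04],[0.182,0.073,0.053],[0.228,0.092,0.067]], angular=[[-0.001,0.02,-0.005],[-0.003,0.04,-0.01],[-0.004,0.059,-0.015],[-0.005,0.079,-0.02],[-0.007,0.099,-0.025]])

```text
time: 14.1
ee_pos: [559.3, 281.9, 118.5]
eef_rot: [3.139, -0.527, 1.807]
contact_force: [-0.2, -0.4, -3.9]
opening: 47.0
grasp_force: 29.6
```

```bash
python3 - <<'E'
from h import *
np.set_printoptions(precision=2,suppress=True)
e=np.load('end.npz'); T=get_image('top');S=get_image('side')
a=cv2.resize(T['color'][150:280,70:250],None,fx=3.3,fy=3.3); b=cv2.resize(S['color'][230:384,110:290],None,fx=1.1*3,fy=3.3)
cv2.imwrite('pics/t3.png',a[:,:,::-1]);cv2.imwrite('pics/s3.png',b[:,:,::-1])
s=get_state(); print(s['time'],s['ee_pos'],s['opening'],s['grasp_force'],s['contact_force'],e['pe']+[0,0,70]); print(rot(s['eef_rot'])-e['Re'])
for t in ('vase_foot','vase_top','stop_face','rests'):
  u=[tip_of(t,c) for c in ('side','top')]
  for c,l in zip('st',u): print(t,c,[(np.array(d['position'])*[512,384],round(d['score'],2)) for d in l[:2]])
for c in [(30,128,132),(30,-17,132),(30,140,62),(30,82,62)]: print(proj(S,G(g,c)),proj(T,G(g,c)))
chain([(e['pe']+[0,0,25],e['Re'],3)],-1)
E
```

```text
14.2 [558.77 281.86 117.39] 47.59573428341756 29.617166952230036 [-0.09 -1.23 -3.85] [559.01 281.22 117.9 ]
[[-0. -0. -0.]
 [-0.  0.  0.]
 [ 0.  0.  0.]]
vase_foot s [(array([336.08, 196.11]), 0.71), (array([162.41, 292.92]), 0.58)]
vase_foot t [(array([110.18, 208.09]), 0.71), (array([203.11, 216.81]), 0.65)]
vase_top s [(array([171.52, 296.29]), 0.72), (array([185.09, 244.61]), 0.61)]
vase_top t [(array([332.9 , 257.09]), 0.66), (array([299.98, 194.69]), 0.63)]
stop_face s [(array([160.51, 322.71]), 0.7)]
stop_face t [(array([112.49, 209.82]), 0.94)]
rests s [(array([173.  , 297.48]), 0.8)]
rests t [(array([128.41, 207.4 ]), 0.96)]
[160.92 294.62] [110.26 207.78]
[188.93 244.9 ] [160.17 196.41]
[163.4  320.69] [113.49 209.67]
[174.64 299.38] [132.46 205.35]
CALL 3 rows: 45 mm 0 deg
 lin [[-0.019,-0.0,0.033],[-0.037,-0.0,0.065],[-0.056,-0.0,0.098]] 
 ang [[0.0,0.0,-0.0],[0.0,0.0,-0.0],[0.0,0.0,-0.0]]
```

View pics/s3.png

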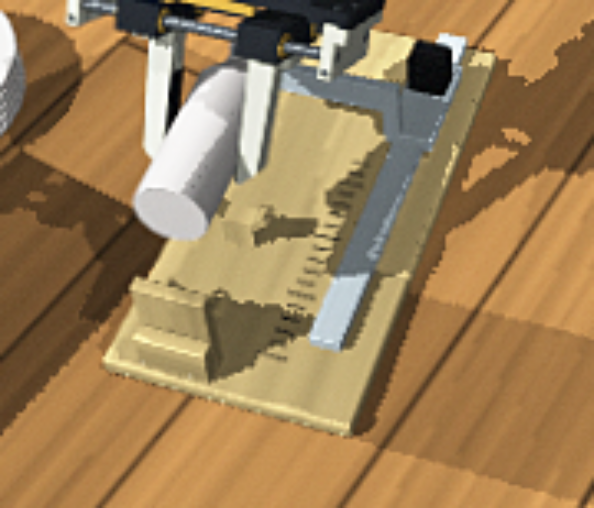

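The vase lies horizontally over the cradle, with its foot end at about (170,215) in the crop towards the end stop. Lowering.

Emit:
servo_tool(grip=[-1,-1,-1,-1], linear=[[-0.019,0,0.033],[-0.04,0,0.07],[-0.056,0,0.098],[-0.061,0,0.107]], angular=[[0,0,0],[0,0,0],[0,0,0],[0,0,0]])

```text
time: 15.0
ee_pos: [557.9, 281.3, 65.9]
eef_rot: [-3.138, -0.525, 1.802]
contact_force: [-0.6, 0.2, -3.1]
opening: 47.4
grasp_force: 29.6
```

Emit:
servo_tool(grip=[-1,-1,-1,-1], linear=[[-0.006,0,0.011],[-0.012,0,0.022],[-0.018,0,0.032],[-0.018,0,0.032]], angular=[[0,0,0],[0,0,0],[0,0,0],[0,0,0]])

```text
time: 15.4
ee_pos: [558.9, 281.7, 53.4]
eef_rot: [-3.141, -0.525, 1.804]
contact_force: [0.3, 0.5, -3.6]
opening: 47.1
grasp_force: 29.6
```

Emit:
servo_tool(grip=[-1,-1,-1], linear=[[-0.003,0,0.005],[-0.005,0,0.009],[-0.005,0,0.009]], angular=[[0,0,0],[0,0,0],[0,0,0]])

```text
time: 15.7
ee_pos: [559.0, 281.8, 49.6]
eef_rot: [3.141, -0.525, 1.804]
contact_force: [0.3, 0.5, -3.8]
opening: 47.4
grasp_force: 29.6
```

Emit:
servo_tool(grip=[-1,-1,-1], linear=[[-0.0015,0,0.0025],[-0.0025,0,0.0045],[-0.0025,0,0.0045]], angular=[[0,0,0],[0,0,0],[0,0,0]])

```text
time: 16.0
ee_pos: [559.0, 281.9, 47.6]
eef_rot: [3.141, -0.525, 1.804]
contact_force: [0.2, 0.6, -3.9]
opening: 47.5
grasp_force: 29.6
```

Emit:
servo_tool(grip=[-1,-1,-1], linear=[[-0.0015,0,0.0025],[-0.0025,0,0.0045],[-0.0025,0,0.0045]], angular=[[0,0,0],[0,0,0],[0,0,0]])

```text
time: 16.3
ee_pos: [559.2, 282.2, 46.7]
eef_rot: [3.141, -0.526, 1.805]
contact_force: [-3.9, -1.6, 7.0]
opening: 47.2
grasp_force: 29.4
```

Emit:
servo_tool(grip=[-1,-1,-1], linear=[[-0.0015,0,0.0025],[-0.0025,0,0.0045],[-0.0025,0,0.0045]], angular=[[0,0,0],[0,0,0],[0,0,0]])

```text
time: 16.6
ee_pos: [559.5, 282.6, 46.0]
eef_rot: [3.14, -0.527, 1.806]
contact_force: [-6.5, -4.1, 19.9]
opening: 47.4
grasp_force: 29.8
```

Emit:
servo_tool(grip=[-1,0.1,0.15,0.25,0.35], linear=[[0.0025,0,-0.0045],[0.0025,0,-0.0045],[0.0025,0,-0.0045],[0.0025,0,-0.0045],[0.0025,0,-0.0045]], angular=[[0,0,0],[0,0,0],[0,0,0],[0,0,0],[0,0,0]])

```text
time: 17.1
ee_pos: [559.1, 281.9, 45.5]
eef_rot: [3.141, -0.525, 1.804]
contact_force: [-0.4, -0.7, -0.8]
opening: 61.0
grasp_force: 0.0
```

```bash
python3 - <<'E'
from h import *
np.set_printoptions(precision=2,suppress=True)
S=get_image('side')
b=cv2.resize(S['color'][230:384,110:290],None,fx=3.3,fy=3.3)
cv2.imwrite('pics/s4.png',b[:,:,::-1])
s=get_state(); print(s['time'],s['ee_pos'],s['opening'],s['contact_force'])
p=np.array(s['ee_pos']); Q=rot(s['eef_rot'])
xc=np.array([np.cos(g[2]),np.sin(g[2]),0]); Rd=frame([0,0,-1],xc)
w=p-Q[:,2]*120
w2=G(g,(-55,-114,175))
p1,Q1=chain([(w,Q,5)]+interp(w2,Rd,3,w,Q),.5)
E
```

```text
17.15 [559.09 281.9   45.49] 61.75647331958698 [ 0.85  0.28 -0.31]
CALL 5 rows: 120 mm 0 deg
 lin [[0.0,-0.0,-0.06],[0.0,-0.0,-0.12],[0.0,-0.0,-0.18],[0.0,-0.0,-0.24],[0.0,-0.0,-0.3]] 
 ang [[0.0,0.0,0.0],[0.0,0.0,0.0],[0.0,0.0,0.0],[0.0,0.0,0.0],[0.0,0.0,0.0]]
CALL 5 rows: 53 mm 10 deg
 lin [[-0.017,-0.014,-0.015],[-0.033,-0.029,-0.029],[-0.05,-0.043,-0.044],[-0.067,-0.057,-0.059],[-0.084,-0.072,-0.073]] 
 ang [[0.0,-0.011,-0.0],[0.0,-0.022,-0.0],[0.0,-0.033,-0.0],[0.0,-0.045,-0.0],[0.0,-0.056,-0.0]]
CALL 5 rows: 53 mm 10 deg
 lin [[-0.019,-0.014,-0.012],[-0.038,-0.028,-0.023],[-0.057,-0.043,-0.035],[-0.076,-0.057,-0.046],[-0.095,-0.071,-0.058]] 
 ang [[0.0,-0.011,-0.0],[0.0,-0.022,-0.0],[0.0,-0.033,-0.0],[0.0,-0.044,-0.0],[0.0,-0.055,-0.001]]
CALL 5 rows: 53 mm 10 deg
 lin [[-0.021,-0.014,-0.008],[-0.041,-0.029,-0.016],[-0.062,-0.043,-0.024],[-0.082,-0.058,-0.032],[-0.103,-0.072,-0.04]] 
 ang [[0.0,-0.011,0.0],[0.0,-0.022,0.0],[0.0,-0.034,0.0],[0.0,-0.045,0.0],[0.0,-0.056,0.0]]
```

View pics/s4.png

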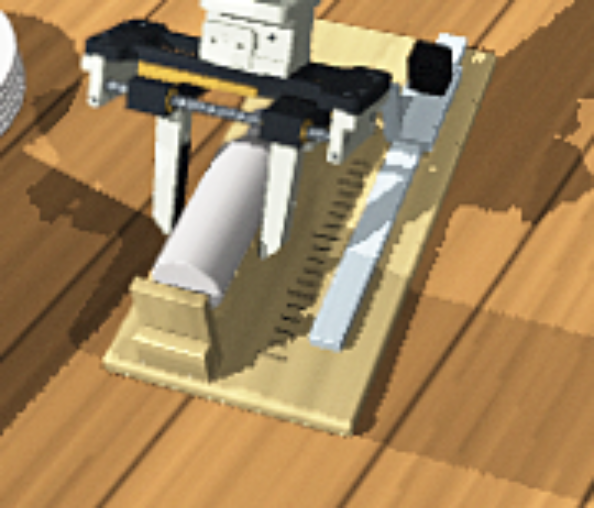

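The vase lies in the V rests with its foot at about (185,280) in the crop, next to the stop, and the fingers are clear on both sides. Retreating and returning to the jaw grip.

Emit:
servo_tool(grip=[0.35,0.35,0.35,0.35,0.35], linear=[[0,0,-0.04],[0,0,-0.1],[0,0,-0.17],[0,0,-0.24],[0,0,-0.3]], angular=[[0,0,0],[0,0,0],[0,0,0],[0,0,0],[0,0,0]])

```text
time: 17.65
ee_pos: [573.4, 222.2, 151.8]
eef_rot: [3.14, -0.524, 1.805]
contact_force: [-0.2, -0.7, 0.3]
opening: 62.8
grasp_force: 0.0
```

Emit:
servo_tool(grip=[0.2,0.2,0.2,0.2,0.2], linear=[[-0.017,-0.014,-0.015],[-0.033,-0.029,-0.029],[-0.05,-0.043,-0.044],[-0.067,-0.057,-0.059],[-0.084,-0.072,-0.073]], angular=[[0,-0.011,0],[0,-0.022,0],[0,-0.033,0],[0,-0.045,0],[0,-0.056,0]])

```text
time: 18.15
ee_pos: [555.1, 173.2, 159.1]
eef_rot: [3.14, -0.347, 1.804]
contact_force: [0.0, 0.2, -0.6]
opening: 55.8
grasp_force: 0.0
```

Emit:
servo_tool(grip=[0.2,0.2,0.2,0.2,0.2], linear=[[-0.019,-0.014,-0.012],[-0.038,-0.028,-0.023],[-0.057,-0.043,-0.035],[-0.076,-0.057,-0.046],[-0.095,-0.071,-0.058]], angular=[[0,-0.011,0],[0,-0.022,0],[0,-0.033,0],[0,-0.044,0],[0,-0.055,0]])

```text
time: 18.65
ee_pos: [537.5, 124.2, 167.8]
eef_rot: [3.141, -0.174, 1.804]
contact_force: [-0.5, 0.2, -0.1]
opening: 55.7
grasp_force: 0.0
```

Emit:
servo_tool(grip=[0.2,0.2,0.2,0.2,0.2], linear=[[-0.021,-0.014,-0.008],[-0.041,-0.029,-0.016],[-0.062,-0.043,-0.024],[-0.082,-0.058,-0.032],[-0.103,-0.072,-0.04]], angular=[[0,-0.011,0],[0,-0.022,0],[0,-0.034,0],[0,-0.045,0],[0,-0.056,0]])

```text
time: 19.15
ee_pos: [519.4, 75.4, 176.4]
eef_rot: [3.14, 0.002, 1.803]
contact_force: [0.2, -0.8, 0.1]
opening: 55.6
grasp_force: 0.0
```

```bash
python3 - <<'E'
from h import *
np.set_printoptions(precision=2,suppress=True)
m=get_image('wrist'); s=get_state(); print(s['time'],s['ee_pos'],s['eef_rot'],s['opening'])
for t,z in [('jaw_grip',64),('vase_foot',62),('vase_top',62),('stop_face',62),('jaw_face',62)]:
    for d in tip_of(t,'wrist')[:1]:
        uv=np.array(d['position'])*[512,384]; w=onz(m,*uv,z);print(t,d['score'],w,R.from_euler('z',-g[2]).apply(w-[g[0],g[1],0]))
xc=np.array([np.cos(g[2]),np.sin(g[2]),0]); Rd=frame([0,0,-1],xc)
chain([((519.5,78.5,39),Rd,5)],.2)
E
```

```text
19.2 [519.07  74.71 176.54] [3.14 0.   1.8 ] 55.85001839781422
jaw_grip 0.81 [518.87  79.27  64.  ] [ -55.1  -110.92   64.  ]
vase_foot 0.29 [536.48 187.22  62.  ] [-12.73 -10.08  62.  ]
vase_top 0.74 [578.5  188.89  62.  ] [ 28.51 -18.28  62.  ]
jaw_face 0.93 [589.12 149.98  62.  ] [ 29.75 -58.6   62.  ]
CALL 5 rows: 136 mm 0 deg
 lin [[0.001,0.0,0.068],[0.002,0.0,0.136],[0.003,0.0,0.205],[0.004,0.0,0.273],[0.005,0.001,0.341]] 
 ang [[0.0,-0.0,-0.0],[0.0,-0.0,-0.0],[0.0,-0.0,-0.001],[0.0,-0.0,-0.001],[0.0,-0.0,-0.001]]
```

Emit:
servo_tool(grip=[0.2,0.2,0.2,0.2,0.2], linear=[[0.004,0,0.08],[0.008,0,0.17],[0.009,0,0.26],[0.009,0,0.32],[0.009,0,0.341]], angular=[[0,0,0],[0,0,0],[0,0,0],[0,0,0],[0,0,0]])

```text
time: 19.95
ee_pos: [517.5, 79.8, 36.6]
eef_rot: [-3.138, -0.001, 1.804]
contact_force: [0.1, 0.3, 0.2]
opening: 55.9
grasp_force: 0.0
```

Emit:
servo_tool(grip=[-1,-1,-1,-1,-1], linear=[[0,0,0],[0,0,0],[0,0,0],[0,0,0],[0,0,0]], angular=[[0,0,0],[0,0,0],[0,0,0],[0,0,0],[0,0,0]], newtons=25)

```text
time: 20.45
ee_pos: [519.4, 79.9, 39.9]
eef_rot: [3.139, 0.0, 1.804]
contact_force: [0.2, 0.2, 6.8]
opening: 29.7
grasp_force: 25.0
```

Emit:
servo_tool(grip=[-1,-1,-1,-1,-1], linear=[[0.015,0,0],[0.035,0,0],[0.055,0,0],[0.07,0,0],[0.075,0,0]], angular=[[0,0,0],[0,0,0],[0,0,0],[0,0,0],[0,0,0]])

```text
time: 20.95
ee_pos: [512.3, 109.3, 39.9]
eef_rot: [3.14, 0.0, 1.805]
contact_force: [-0.1, -3.4, 7.6]
opening: 29.6
grasp_force: 25.0
```

Free sliding (about 3 N). Now slow steps.

Emit:
servo_tool(grip=[-1,-1,-1,-1,-1], linear=[[0.006,0,0],[0.012,0,0],[0.018,0,0],[0.024,0,0],[0.028,0,0]], angular=[[0,0,0],[0,0,0],[0,0,0],[0,0,0],[0,0,0]])

```text
time: 21.45
ee_pos: [509.8, 119.8, 39.9]
eef_rot: [3.14, 0.001, 1.805]
contact_force: [-0.4, -6.3, 8.2]
opening: 29.5
grasp_force: 25.0
```

Emit:
servo_tool(grip=[-1,-1,-1,-1,-1], linear=[[0.004,0,0],[0.008,0,0],[0.012,0,0],[0.016,0,0],[0.018,0,0]], angular=[[0,0,0],[0,0,0],[0,0,0],[0,0,0],[0,0,0]])

```text
time: 21.95
ee_pos: [508.2, 126.6, 39.9]
eef_rot: [3.14, 0.001, 1.805]
contact_force: [-1.0, -5.6, 8.4]
opening: 29.9
grasp_force: 25.0
```

Emit:
servo_tool(grip=[-1,-1,-1,-1], linear=[[0.003,0,0],[0.006,0,0],[0.008,0,0],[0.008,0,0]], angular=[[0,0,0],[0,0,0],[0,0,0],[0,0,0]])

```text
time: 22.35
ee_pos: [507.4, 129.8, 39.9]
eef_rot: [3.14, 0.001, 1.805]
contact_force: [-0.5, -5.3, 8.1]
opening: 29.6
grasp_force: 25.0
```

Emit:
servo_tool(grip=[-1,-1,-1], linear=[[0.002,0,0],[0.004,0,0],[0.004,0,0]], angular=[[0,0,0],[0,0,0],[0,0,0]])

```text
time: 22.65
ee_pos: [507.0, 131.3, 39.9]
eef_rot: [3.14, 0.001, 1.804]
contact_force: [-1.1, -4.3, 8.4]
opening: 29.9
grasp_force: 25.0
```

Emit:
servo_tool(grip=[-1,-1,-1], linear=[[0.002,0,0],[0.004,0,0],[0.004,0,0]], angular=[[0,0,0],[0,0,0],[0,0,0]])

```text
time: 22.95
ee_pos: [506.7, 132.7, 39.9]
eef_rot: [3.14, 0.001, 1.805]
contact_force: [-0.5, -5.0, 8.1]
opening: 29.7
grasp_force: 25.0
```

Emit:
servo_tool(grip=[-1,-1,-1], linear=[[0.002,0,0],[0.004,0,0],[0.004,0,0]], angular=[[0,0,0],[0,0,0],[0,0,0]])

```text
time: 23.25
ee_pos: [506.6, 133.0, 39.9]
eef_rot: [3.14, 0.003, 1.805]
contact_force: [1.8, -18.4, 8.4]
opening: 30.0
grasp_force: 25.0
```

Emit:
servo_tool(grip=[-1,-1,-1], linear=[[0.002,0,0],[0.004,0,0],[0.004,0,0]], angular=[[0,0,0],[0,0,0],[0,0,0]])

```text
time: 23.55
ee_pos: [506.3, 133.5, 39.8]
eef_rot: [3.14, 0.004, 1.805]
contact_force: [3.0, -25.4, 8.3]
opening: 29.7
grasp_force: 25.0
```

Emit:
servo_tool(grip=[-1,-1,0.2,0.2,0.2], linear=[[-0.0015,0,0],[-0.003,0,0],[-0.003,0,0],[-0.003,0,0],[-0.003,0,0]], angular=[[0,0,0],[0,0,0],[0,0,0],[0,0,0],[0,0,0]])

```text
time: 24.05
ee_pos: [505.5, 135.3, 38.9]
eef_rot: [3.141, -0.0, 1.804]
contact_force: [-0.2, -0.1, -0.5]
opening: 49.5
grasp_force: 0.0
```

Emit:
servo_tool(grip=[0.2,0.2,0.2,0.2,0.2], linear=[[0,0,-0.04],[0,0,-0.12],[0,0,-0.22],[0,0,-0.32],[0,0,-0.4]], angular=[[0,0,0],[0,0,0],[0,0,0],[0,0,0],[0,0,0]])

```text
time: 24.55
ee_pos: [505.6, 135.4, 201.1]
eef_rot: [3.14, -0.0, 1.805]
contact_force: [0.7, 0.1, 1.0]
opening: 55.9
grasp_force: 0.0
```

Emit:
servo_tool(grip=[0.2,0.2,0.2,0.2,0.2], linear=[[-0.06,0,-0.04],[-0.14,0,-0.08],[-0.24,0,-0.1],[-0.34,0,-0.1],[-0.4,0,-0.1]], angular=[[0,0,0],[0,0,0],[0,0,0],[0,0,0],[0,0,0]])

```text
time: 25.05
ee_pos: [542.8, -22.7, 239.1]
eef_rot: [3.141, 0.0, 1.803]
contact_force: [-0.3, 0.4, 0.3]
opening: 55.9
grasp_force: 0.0
```

```bash
python3 - <<'E'
from h import *
np.set_printoptions(precision=2,suppress=True)
S=get_image('side'); T=get_image('top'); s=get_state(); print(s['time'],s['ee_pos'])
b=np.hstack([cv2.resize(S['color'][250:370,130:270],(525,450)),cv2.resize(T['color'][160:260,100:160],(270,450))])
cv2.imwrite('pics/f.png',b[:,:,::-1])
E
```

```text
25.15 [542.81 -22.67 238.65]
```

View pics/f.png

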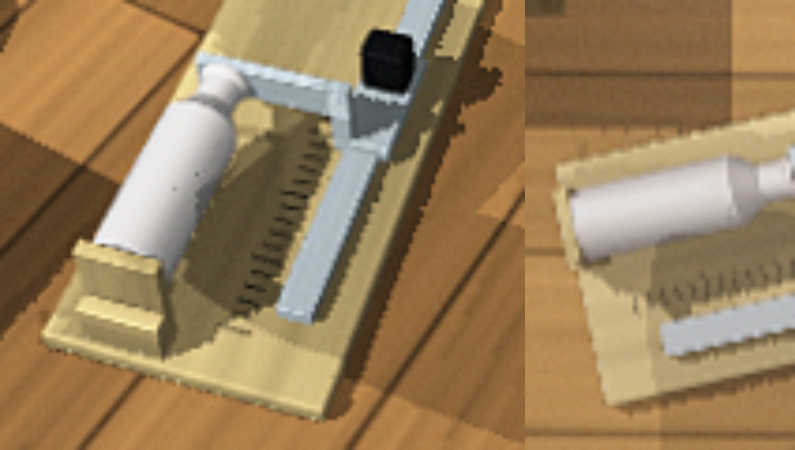

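The final picture shows the foot against the stop at (130,250) and the rim against the jaw plate at (220,80). The robot is clear.

```bash
python3 -c "from rig import *; print(job_done())"
```

```text
the job is handed in; nothing more can be done
None
```

The vase lies in the V rests with its foot against the end stop and its rim against the jaw; the jaw is let go, the arm is clear, the other things were not touched, and the job was handed in at about 25 s (no verdict was returned).

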